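# Clean the seal channel of a media case and shut it

## Task

Take the blue cleaning pen from its wooden stand and, with its sprung nib lightly pressed on the bottom of the channel in the orange case's rim, draw it slowly (about 4 cm a second) from the green mark down the left side, along the front and back up the right side to the red mark. Then put the pen back upright in its stand, and after that gently lower the case's lid until it is fully closed. Leave the other things on the desk where they are.

Things in the scene. Friction and masses are not known exactly. Their poses are not given: they have to be found in the camera images.
- case: orange case, fixed, 120 (x) x 170 (y) x 40 mm high, lid open; origin: centre of underside, x points from the front (robot side) to the hinge, y left. Round its rim runs an open channel with black floor, 10 mm wide, 6 deep (floor at 34 mm, lips at 40 mm height, 3.5 mm thick); its centre line lies 51.5 mm in x and 76.5 mm in y from the origin
- seam_start (a point): point on the channel floor's centre line at the green mark, on the left (+y) side, case frame (20, 76.5, 34) mm
- seam_corner_1 (a point): channel floor's near left corner, case frame (-51.5, 76.5, 34) mm
- seam_corner_2 (a point): channel floor's near right corner, case frame (-51.5, -76.5, 34) mm
- seam_end (a point): point on the channel floor's centre line at the red mark, on the right (-y) side, case frame (20, -76.5, 34) mm
- lid (a joint): opening angle of the case's lid (rad): 0 closed, about 1.5 upright; the hinge is stiff, the lid stays where it is left
- lid_hinge (a point): middle of the lid's hinge axis, at the case's far top edge, case frame (60, 0, 40) mm; the axis runs along the case's y
- lid_edge (a point): middle of the lid's free edge, on its outer face, 119 mm from the hinge axis; the lid is an orange slab 120 x 170 x 8.5 mm, outer face 8.5 mm from the hinge plane, with a 40 mm wide black tab 7 mm beyond the free edge
- pen: blue cleaning pen, 140 mm long, round, barrel 14 mm in diameter from 34 mm above the tip to the top, white cone below; stands nib down in its stand; origin at the tip of its nib (nib not pushed in), z along the pen to the top
- pen_top (a point): centre of the pen's top end, 140 mm above the tip
- pen_tip (a point): the very tip of the pen's nib (5 mm in diameter); it moves with the nib
- nib (a joint): how far the nib is pushed into the pen (m): 0 free, 0.006 fully in; spring 0.6 N + 0.4 N per mm
- pen_stand: square wooden pen stand, fixed, 58 x 58 x 46 mm; origin: centre of its underside. Round hole in the middle of the top, 20 mm wide with a chamfer down to 18 mm above the desk, then 12 mm wide; its bottom, on which the nib stands, is 4 mm above the desk
- parts_jar: screw-top jar with black cap, 50 mm in diameter, 48 mm high; origin: centre of underside; bystander
- earbud_case: white earbud case 47 x 58 x 25 mm; origin: centre of underside; bystander
- switch_tester: clear block with nine coloured key switches 59 x 59 x 22 mm; origin: centre of underside; bystander
- mouse: black mouse 120 x 59 x 39 mm; origin: centre of underside; bystander
Mind the look-alikes: they are no part of the job. There is more than one size of the case; the job needs the larger.

How it is judged:
By the outcome, as a careful person would: the job done as asked, in the order asked, and still so for the second after the job is handed in, with the robot touching nothing.
It also fails if it takes over 72 s, if anything falls off the work surface, if the arm or the gripper's body presses on something with over 40 N, if the wrist force passes 120 N, or if a joint passes its speed limit or range.

## Robot

A 6-joint arm with a two-finger parallel gripper is mounted at the origin on a cart in front of the work surface, level with it; the furniture and walls round the work are solid. World frame = base frame: x ahead of the robot, y to its left, z up, the work surface at z = 0. Lengths are in m, angles in rad, forces in N, time in s.
With the tool pointing down it reaches from about 0.3 to 0.775 m from the base axis. Payload 14.6 kg.
Tool frame: the origin (TCP) lies between the finger pads; the fingertips stand 19 mm ahead of it and the grasp point (between the pads) is the TCP (arm.tcp_to_tips is the distance from the TCP to the fingertips, in m); z points along the fingers, y is the line along which they close (so a half turn about z gives the same grasp; the last joint's range is limited). The gripper opens to 94 mm and grips with 3 to 60 N. Pads are 16 mm wide; open, the fingers measure 119 mm over their backs; the gripper's body (75 mm by 177 mm) begins 78 mm behind the grasp point.
Start: joints at [1.279, 0.3, 1.521, -0, 1.321, -0.067], TCP at [0.123, 0.536, 0.224] pointing down, gripper open.
Joint ranges: [-3.03, 3.03], [-0.79, 2.21], [0.23, 2.52], [-1.04, 4.18], [0, 3.07], [-2.55, 2.55]. Speed limits (rad/s): [2.22, 2.22, 2.57, 3.14, 3.14, 3.14].

## Interface

Orientations are given as a unit quaternion [w, x, y, z].
In Python, from station import arm gives the robot as it stands. The module is installed in compiled form; this text tells all that it offers.
- The arm moves only by the tool jog_arm, never from a script. Its argument "commands" is a list of rows, each a list of 7 numbers: the opening, from -1 (shut) to 1 (fully open), then the shift along the tool's x, y, z in units of 0.04 m (1.0 is 0.04 m), then the turn, a rotation vector about the tool's x, y, z in units of 0.12 rad (1.0 is 0.12 rad). In form: [[grip, dx, dy, dz, rx, ry, rz], ...]. A call has exactly 5 rows; each row shifts and turns the commanded pose from where the row before left it, along the tool's axes as they then stand; what a row does not reach is not made up. A row lasts 1/8 s, in which the tool goes at most 62.5 mm and 10.7 degrees, less where a joint would pass 70% of its speed; a pose out of reach is approached as far as the arm can. A call with a number of a shift or a turn outside -1 to 1 is refused whole. A call with a gripper value outside its range is refused whole. The fingers move at their own pace and stop on an object; "squeeze" is the grip in N (left out, the last holds). Time passes only in rows, so rows that do not move let the fingers close, or fill a call up. It gives the time, the measured TCP pose, the force, the opening and the grip force at its end, in the units of the state.
- arm.read_state(): the state, without advancing time (a new reading comes with each control period).
- arm.camera(name): name is "side" or "top"; returns the picture (420x560x3 uint8, blue, green, red); there is no depth.
- arm.camera_params(name): a dict with "intrinsics" (3x3 intrinsics, pixels), "world_from_camera" (4x4, takes a point from camera to world coordinates). Camera axes: x right, y down, z forward; pixel columns grow to the right and rows downward; lengths in m; the calibration is good to about 2 mm. A picture is of the moment at which its call begins. camera_params takes no time and is no camera call.
- arm.close_job(): hands the job in; it is judged then, once.
The state is a dict: "clock": time; "qpos": joint angles; "qd": joint speeds; "tau": joint torques, N m; "tool_pos": TCP position; "tcp_rot": TCP orientation; "contact_force": force on the tool from outside, world axes, zero at the start; "ft_torque": the same for the moment, N m; "grip_width": finger opening in m; "grasp_force": force on a finger pad.
Only numpy, scipy, OpenCV 4.12 (cv2) and the standard library are available. Lean on these libraries where they do the work, as an engineer would, in place of code of your own. Each camera call takes 0.05 s, during which the arm holds its last target. There are 200 camera calls.

## Working session

There is one attempt and no reset: what is moved stays moved. The work goes in short steps, Python scripts to look and compute and a tool call to move; the robot and the scene stay as the last step left them, time stands still between calls to the robot, and variables do not carry over. Pictures are saved under pics/ and viewed, at most 10 in all, crops included, and the job is handed in when it is done.

Besides the shell and the picture viewer there is one more tool, called after ">>>" by a JSON object that holds its "api" and its "payload", one argument or row to a line. jog_arm: Moves the arm, as the interface text tells. Its arguments: {"type":"object","properties":{"commands":{"type":"array","items":{"type":"array","items":{"type":"number","minimum":-1,"maximum":1}}},"squeeze":{"type":"number"}},"required":["commands"]}

```bash
mkdir -p pics
python3 - <<'E'
from station import arm
import cv2,numpy as np
for n in ("top","side"):
    cv2.imwrite(f"pics/{n}0.png",arm.camera(n)); p=arm.camera_params(n)
    print(n,np.round(p["intrinsics"],1).tolist(),np.round(p["world_from_camera"],4).tolist())
print(arm.read_state(),arm.tcp_to_tips)
E
```

```text
top [[527.6, 0.0, 280.5], [0.0, 527.6, 202.1], [0.0, 0.0, 1.0]] [[0.0091, -0.9936, 0.1129, 0.3308], [-1.0, -0.0087, 0.0044, -0.0672], [-0.0034, -0.1129, -0.9936, 1.7069], [0.0, 0.0, 0.0, 1.0]]
side [[438.2, 0.0, 280.2], [0.0, 438.2, 202.0], [0.0, 0.0, 1.0]] [[0.9941, -0.0423, 0.1001, 0.4027], [-0.1086, -0.4306, 0.896, -1.066], [0.0052, -0.9015, -0.4327, 0.5895], [0.0, 0.0, 0.0, 1.0]]
{'clock': 0.1, 'qpos': array([ 1.27941027e+00,  3.00382477e-01,  1.52148403e+00, -4.61875011e-06,
        1.32070401e+00, -6.66149453e-02]), 'qd': array([-0.00117357, -0.00152324, -0.00233484, -0.00045001, -0.00020587,
        0.00154186]), 'tau': array([ 3.31959818e-04, -5.32641470e+01, -3.53278720e+01,  7.09196040e-02,
        2.34952132e-02, -9.10527751e-05]), 'tool_pos': array([0.12253915, 0.5359667 , 0.22397599]), 'tcp_rot': array([-8.48508862e-05,  1.12148542e-01,  9.93691333e-01, -4.81517899e-04]), 'contact_force': array([ 0.31383645, -0.65287157, -0.59744678]), 'ft_torque': array([-0.03986479, -0.0071513 ,  0.01835145]), 'grasp_force': 0.0, 'grip_width': 0.09440659429822401} 0.019
```

View pics/top0.png

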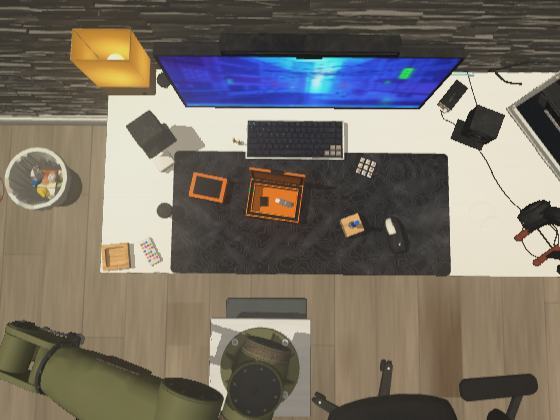

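View pics/side0.png

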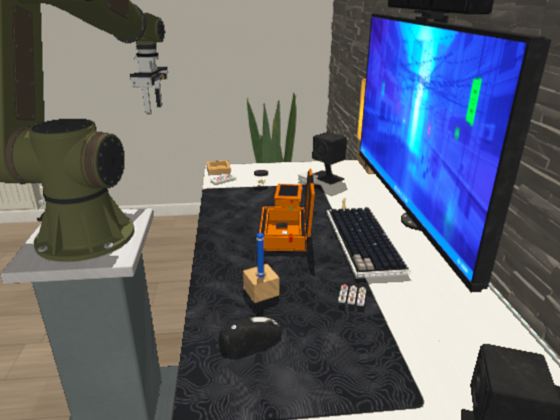

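Top picture: open orange case at (275,197) beside a smaller closed orange box at (208,187). The pen stand with the blue pen is at (352,225), the mouse at (395,232), and the switch block at (366,167). The open case is larger and has the green and red marks to check, so I'll enlarge both views.

Run:
```python
import cv2,numpy as np
t=cv2.imread("pics/top0.png");s=cv2.imread("pics/side0.png")
a=cv2.resize(t[160:235,180:320],None,fx=5.7,fy=5.7,interpolation=cv2.INTER_CUBIC); print(a.shape)
cv2.imwrite("pics/tc.png",a[:600,:800])
b=cv2.resize(s[160:310,230:330],None,fx=4,fy=4,interpolation=cv2.INTER_CUBIC)
c=cv2.resize(t[200:250,325:375],None,fx=8,fy=8,interpolation=cv2.INTER_CUBIC)
im=np.zeros((600,800,3),np.uint8); im[:,:400]=b; im[:400,400:]=c
cv2.imwrite("pics/sc.png",im)
```

```text
(428, 798, 3)
```

View pics/tc.png

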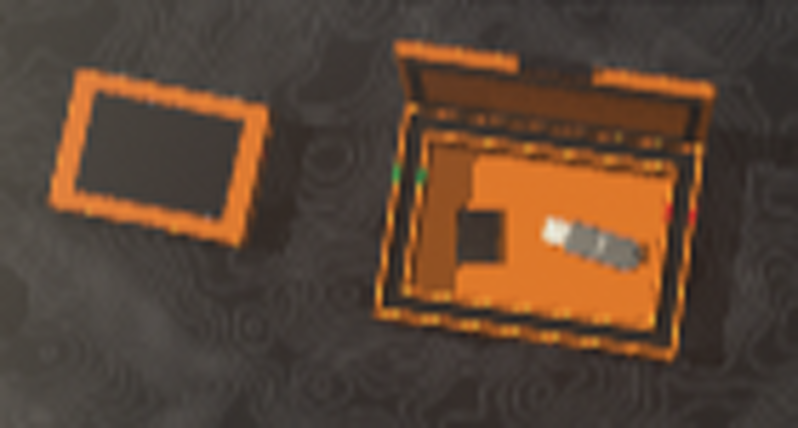

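View pics/sc.png

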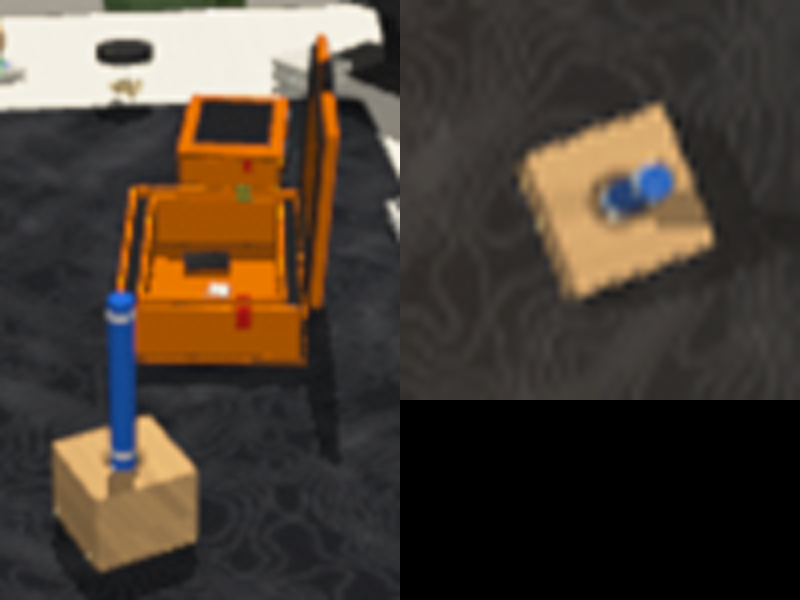

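Top crop: the larger case has its lid open, with the green mark at about (405,175) and the red at (680,213). The smaller closed box on its left is the look-alike. Side crop: the pen stands nearly upright in its stand, and the lid is about upright. I'll fit the case pose by rendering a model, and get the stand and pen from their outlines.

```bash
cat > h.py <<'E'
import cv2,numpy as np
from station import arm
P={n:arm.camera_params(n) for n in("top","side")}
def proj(n,X):
    T=np.linalg.inv(P[n]["world_from_camera"]);X=np.atleast_2d(X)
    c=(X@T[:3,:3].T+T[:3,3])@P[n]["intrinsics"].T
    return c[:,:2]/c[:,2:]
def ray(n,uv,z):
    T=P[n]["world_from_camera"];d=T[:3,:3]@np.linalg.inv(P[n]["intrinsics"])@[*uv,1]
    return T[:3,3]+d*(z-T[2,3])/d[2]
def place(p,L):
    c,s=np.cos(p[2]),np.sin(p[2]);L=np.asarray(L,float)
    return L@np.array([[c,s,0],[-s,c,0],[0,0,1]])+[p[0],p[1],0]
def rect(a,b,z): return [[a,b,z],[-a,b,z],[-a,-b,z],[a,-b,z]]
S=16
def fill(im,n,p,L,v,off):
    q=(proj(n,place(p,L))-off+.5)*S
    cv2.fillPoly(im,[np.round(q*16-8).astype(np.int32)],v,shift=4)
E
cat > fit.py <<'E'
from h import *
from scipy.optimize import minimize
def orange(n): 
    i=cv2.imread(f"pics/{n}0.png").astype(float);return np.clip((i[...,2]-i[...,0])/170,0,1)
def cost_case(p,n,o,off,w,h,show=0):
    im=np.zeros((h*S,w*S),np.float32);m=np.zeros_like(im)
    fill(m,n,p,[[44,95,40],[-70,95,40],[-70,-95,40],[44,-95,40]] /np.float64(1000),1,off)
    f=lambda a,b,z,v:fill(im,n,p,np.array(rect(a,b,z))/1000,v,off)
    if n=="side":
        for L in ([[-60,85,0],[-60,-85,0],[-60,-85,40],[-60,85,40]],[[60,-85,0],[-60,-85,0],[-60,-85,40],[60,-85,40]]): fill(im,n,p,np.array(L)/1000,1,off)
    f(60,85,40,1);f(56.5,81.5,37,0);f(46.5,71.5,40,1);f(43,68,40,.5)
    fill(m,n,p,np.array(rect(42,67,40))/1000,0,off)
    a=lambda x:cv2.resize(x,(w,h),interpolation=cv2.INTER_AREA)
    im,m=a(im),a(m)
    d=o[off[1]:off[1]+h,off[0]:off[0]+w]-im
    return (m*d**2).sum()/m.sum()
def fit(f,x0,st):
    best=None
    for k in range(3):
        r=minimize(f,x0,method="Nelder-Mead",options=dict(initial_simplex=[x0]+[np.array(x0)+np.eye(3)[i]*st[i]*(1 if k!=1 else -1) for i in range(3)],xatol=1e-5,fatol=1e-7));x0=r.x
    return r
U=lambda u,v,f,o:((u+.5)/f-.5+o[0],(v+.5)/f-.5+o[1])
cor=[ray("top",U(*q,5.7,(180,160)),.04) for q in((375,317),(675,359),(704,146),(407,104))]
print("corners",np.round(cor,4).tolist())
c0=np.mean(cor,0);d=cor[0]-cor[1];x0=[c0[0],c0[1],np.arctan2(-d[0],d[1])];print(x0)
for n,off,w,h in(("top",(235,160),80,75),("side",(245,190),80,75)):
    o=orange(n);r=fit(lambda p:cost_case(p,n,o,off,w,h),x0,(.006,.006,.05));print(n,r.x.round(4),r.fun)
# pen & stand
t=[ray("top",U(*q,8,(325,200)),z) for q,z in(((255+0,182),.144),)]
st=[ray("top",U(q[0]-400,q[1],8,(325,200)),.046) for q in((522,158),(660,103),(714,243),(575,299))]
print("stand",np.round(st,4).tolist(),np.mean(st,0).round(4),[np.linalg.norm(st[i]-st[i-1]).round(4) for i in range(4)])
print("pentop",t[0].round(4),"side",ray("side",U(120,298,4,(230,160)),.144).round(4), "side stand top", np.mean([ray("side",U(*q,4,(230,160)),.046) for q in((53,443),(150,417),(197,466),(107,498))],0).round(4))
E
python3 fit.py
```

```text
corners [[0.4772, 0.0511, 0.04], [0.4553, -0.1159, 0.04], [0.5749, -0.1315, 0.04], [0.5972, 0.0351, 0.04]]
[np.float64(0.5261533971748917), np.float64(-0.04029490661821315), np.float64(-0.13058447156418593)]
top [ 0.5265 -0.0395 -0.1322] 0.025854704919218926
side [ 0.5248 -0.0378 -0.1308] 0.22291266716143282
stand [[0.4663, -0.2476, 0.046], [0.4886, -0.3021, 0.046], [0.4334, -0.323, 0.046], [0.4109, -0.2682, 0.046]] [ 0.4498 -0.2852  0.046 ] [np.float64(0.0591), np.float64(0.0589), np.float64(0.0589), np.float64(0.0592)]
pentop [ 0.4498 -0.2862  0.144 ] side [ 0.4477 -0.2896  0.144 ] side stand top [ 0.45   -0.2875  0.046 ]
```

>>> {"api": "jog_arm", "payload": {
  "commands": [
    [1,0,0,0,0,0,-0.773],
    [1,-0.74,-0.79,0,0,0,0],
    [1,-0.74,-0.79,0,0,0,0],
    [1,-0.74,-0.79,0,0,0,0],
    [1,-0.74,-0.79,0,0,0,0]
  ]
}}

```text
clock: 0.72
tool_pos: [0.2239, 0.394, 0.2242]
tcp_rot: [-0.0, 0.066, 0.998, -0.0]
contact_force: [0.3, 0.3, 0.6]
grip_width: 0.0941
grasp_force: 0.0
```

>>> {"api": "jog_arm", "payload": {
  "commands": [
    [1,-0.74,-0.79,0,0,0,0],
    [1,-0.74,-0.79,0,0,0,0],
    [1,-0.74,-0.79,0,0,0,0],
    [1,-0.74,-0.79,0,0,0,0],
    [1,-0.74,-0.79,0,0,0,0]
  ]
}}

```text
clock: 1.35
tool_pos: [0.3498, 0.2179, 0.2244]
tcp_rot: [-0.0, 0.066, 0.998, -0.0]
contact_force: [0.6, 1.0, 0.2]
grip_width: 0.0942
grasp_force: 0.0
```

>>> {"api": "jog_arm", "payload": {
  "commands": [
    [1,-0.74,-0.79,0,0,0,0],
    [1,-0.74,-0.79,0,0,0,0],
    [1,-0.2,-0.82,0,0,0,0],
    [1,-0.2,-0.82,0,0,0,0],
    [1,-0.2,-0.82,0,0,0,0]
  ]
}}

```text
clock: 1.98
tool_pos: [0.4103, 0.0469, 0.2243]
tcp_rot: [-0.0, 0.066, 0.998, -0.0]
contact_force: [0.0, 0.4, -0.3]
grip_width: 0.0939
grasp_force: 0.0
```

>>> {"api": "jog_arm", "payload": {
  "commands": [
    [1,-0.2,-0.82,0,0,0,0],
    [1,-0.2,-0.82,0,0,0,0],
    [1,-0.2,-0.82,0,0,0,0],
    [1,-0.2,-0.82,0,0,0,0],
    [1,-0.2,-0.82,0,0,0,0]
  ]
}}

```text
clock: 2.6
tool_pos: [0.4284, -0.1209, 0.2243]
tcp_rot: [-0.0, 0.066, 0.998, 0.0]
contact_force: [0.3, 0.7, -0.1]
grip_width: 0.094
grasp_force: 0.0
```

>>> {"api": "jog_arm", "payload": {
  "commands": [
    [1,-0.21,-0.82,0,0,0,0],
    [1,-0.21,-0.82,0,0,0,0],
    [1,-0.21,-0.82,0,0,0,0],
    [1,-0.21,-0.82,0,0,0,0],
    [1,-0.22,-0.8,0,0,0,0]
  ]
}}

```text
clock: 3.22
tool_pos: [0.4489, -0.2883, 0.2242]
tcp_rot: [-0.0, 0.066, 0.998, 0.0]
contact_force: [-0.2, 0.4, 0.3]
grip_width: 0.094
grasp_force: 0.0
```

>>> {"api": "jog_arm", "payload": {
  "commands": [
    [1,0,0,0.625,0,0,0],
    [1,0,0,0.625,0,0,0],
    [1,0,0,0.625,0,0,0],
    [1,0,0,0.625,0,0,0],
    [0,0,0,0.625,0,0,0]
  ],
  "squeeze": 15
}}

```text
clock: 3.85
tool_pos: [0.4489, -0.2871, 0.0984]
tcp_rot: [-0.0, 0.066, 0.998, 0.0]
contact_force: [0.7, -0.9, -1.1]
grip_width: 0.0869
grasp_force: 0.0
```

Run:
```python
from h import *
print(arm.read_state()["tool_pos"])
s=arm.camera("side");t=arm.camera("top")
cv2.imwrite("pics/s1.png",s);cv2.imwrite("pics/t1.png",t)
im=np.zeros((600,800,3),np.uint8); im[:,:400]=cv2.resize(s[180:330,220:320],None,fx=4,fy=4,interpolation=cv2.INTER_CUBIC); im[:400,400:]=cv2.resize(t[200:250,325:375],None,fx=8,fy=8,interpolation=cv2.INTER_CUBIC)
cv2.imwrite("pics/c1.png",im)
```

```text
[ 0.44887471 -0.28706763  0.09840224]
```

View pics/c1.png

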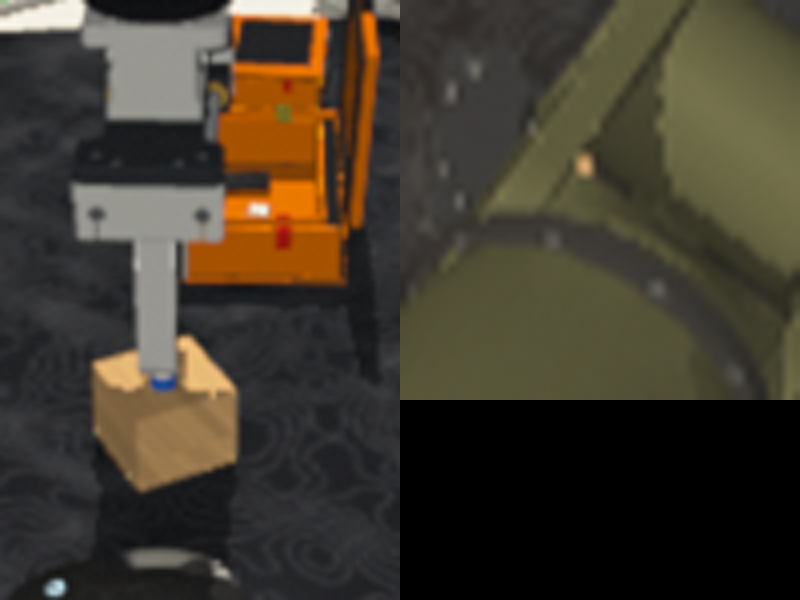

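The side crop shows the near finger at (157,300) with the pen's blue band at (163,382), so the pen is between the pads. Closing.

>>> {"api": "jog_arm", "payload": {
  "commands": [
    [-0.5,0,0,0,0,0,0],
    [-0.7,0,0,0,0,0,0],
    [-1,0,0,0,0,0,0],
    [-1,0,0,0,0,0,0],
    [-1,0,0,0,0,0,0]
  ],
  "squeeze": 15
}}

```text
clock: 4.58
tool_pos: [0.4491, -0.2872, 0.0996]
tcp_rot: [0.0, 0.066, 0.998, -0.0]
contact_force: [0.5, -1.2, -0.1]
grip_width: 0.0293
grasp_force: 0.0
```

>>> {"api": "jog_arm", "payload": {
  "commands": [
    [-1,0,0,0,0,0,0],
    [-1,0,0,0,0,0,0],
    [-1,0,0,0,0,0,0],
    [-1,0,0,0,0,0,0],
    [-1,0,0,0,0,0,0]
  ],
  "squeeze": 15
}}

```text
clock: 5.2
tool_pos: [0.449, -0.2872, 0.0995]
tcp_rot: [-0.0, 0.066, 0.998, 0.0]
contact_force: [-0.2, -0.3, 0.3]
grip_width: 0.0136
grasp_force: 15.0
```

>>> {"api": "jog_arm", "payload": {
  "commands": [
    [-1,0,0,-0.3,0,0,0],
    [-1,0,0,-0.6,0,0,0],
    [-1,0,0,-0.7,0,0,0],
    [-1,0,0,-0.8,0,0,0],
    [-1,0,0,-0.6,0,0,0]
  ],
  "squeeze": 25
}}

```text
clock: 5.82
tool_pos: [0.4491, -0.2873, 0.2217]
tcp_rot: [0.001, 0.066, 0.998, -0.0]
contact_force: [-0.5, 0.5, -0.8]
grip_width: 0.014
grasp_force: 25.0
```

Run:
```python
from h import *
p=(.5262,-.039,-.132)
U=lambda u,v,f,o:((u+.5)/f-.5+o[0],(v+.5)/f-.5+o[1])
for q in((397,45),(712,90)):
    w=ray("top",U(*q,5.7,(180,160)),.165); c,s=np.cos(p[2]),np.sin(p[2]);d=w-[p[0],p[1],0]
    print("lid outer/top edge case frame",c*d[0]+s*d[1],-s*d[0]+c*d[1])
s=arm.camera("side");cv2.imwrite("pics/s2.png",s);st=arm.read_state();print(st["tool_pos"],st["grip_width"])
cv2.imwrite("pics/c2.png",cv2.resize(s[130:280,200:320],None,fx=4,fy=4,interpolation=cv2.INTER_CUBIC))
x=st["tool_pos"]
for d in(.0955,.0615,.02):print(d,((proj("side",x-[0,0,d])[0]-[200,130]+.5)*4-.5).round(1))
w=place(p,[[.02,.0765,0]])[0];e=w-x;c,s=np.cos(p[2]),np.sin(p[2]);print("start",w,"tool dx,dy units",-(c*e[0]+s*e[1])/.04,(-s*e[0]+c*e[1])/.04)
```

```text
lid outer/top edge case frame 0.07184638416728198 0.08232208549977542
lid outer/top edge case frame 0.07132324399782118 -0.08304855246326437
[ 0.44983939 -0.28774568  0.2245789 ] 0.014014627008710501
0.0955 [244.4 441.2]
0.0615 [243.5 383.1]
0.02 [242.3 309.5]
start [0.55609471 0.03420216 0.        ] tool dx,dy units -1.573928974262935 8.328302781280659
```

View pics/c2.png

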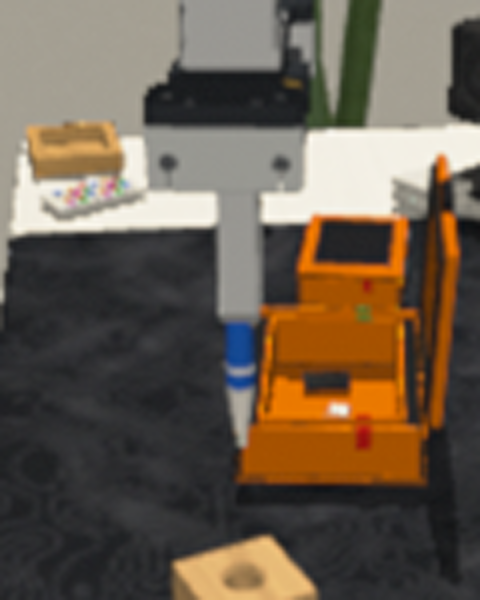

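>>> {"api": "jog_arm", "payload": {
  "commands": [
    [-1,-0.14,0.75,0,0,0,0],
    [-1,-0.14,0.75,0,0,0,0],
    [-1,-0.14,0.75,0,0,0,0],
    [-1,-0.14,0.75,0,0,0,0],
    [-1,-0.14,0.75,0,0,0,0]
  ]
}}

```text
clock: 6.5
tool_pos: [0.4967, -0.1412, 0.2195]
tcp_rot: [0.0, 0.066, 0.998, -0.0]
contact_force: [-0.4, -0.4, -1.1]
grip_width: 0.0134
grasp_force: 25.0
```

>>> {"api": "jog_arm", "payload": {
  "commands": [
    [-1,-0.14,0.75,0,0,0,0],
    [-1,-0.14,0.75,0,0,0,0],
    [-1,-0.14,0.75,0,0,0,0],
    [-1,-0.14,0.75,0,0,0,0],
    [-1,-0.14,0.75,0,0,0,0]
  ]
}}

```text
clock: 7.12
tool_pos: [0.5442, 0.0038, 0.2195]
tcp_rot: [0.0, 0.066, 0.998, 0.0]
contact_force: [-0.2, 0.1, -0.4]
grip_width: 0.0138
grasp_force: 25.0
```

>>> {"api": "jog_arm", "payload": {
  "commands": [
    [-1,-0.14,0.75,0,0,0,0],
    [-1,0,0,0.6,0,0,0],
    [-1,0,0,0.6,0,0,0],
    [-1,0,0,0.5,0,0,0],
    [-1,0,0,0,0,0,0]
  ]
}}

```text
clock: 7.75
tool_pos: [0.5529, 0.0318, 0.1503]
tcp_rot: [-0.001, 0.066, 0.998, -0.0]
contact_force: [-0.8, -0.3, -0.6]
grip_width: 0.0135
grasp_force: 25.0
```

Run:
```python
from h import *
s=arm.camera("side");t=arm.camera("top");cv2.imwrite("pics/s3.png",s);cv2.imwrite("pics/t3.png",t);st=arm.read_state();x=st["tool_pos"];print(x)
im=np.zeros((600,800,3),np.uint8)
im[:,:480]=cv2.resize(s[180:255,255:315],None,fx=8,fy=8,interpolation=cv2.INTER_CUBIC)
im[:320,480:]=cv2.resize(t[165:205,240:280],None,fx=8,fy=8,interpolation=cv2.INTER_CUBIC)
cv2.imwrite("pics/c3.png",im)
f=lambda X:((proj("side",X)-[255,180]+.5)*8-.5).round(0).tolist()
print("tip",f(x-[0,0,.0955]),"cone top",f(x-[0,0,.0615]))
p=(.5262,-.039,-.132)
print("case outer corners z40 NL,NR,FR",f(place(p,np.array([[-60,85,40],[-60,-85,40],[60,-85,40],[60,-85,0],[-60,-85,0],[20,85,40],[20,-85,40]])/1000)))
c,s=np.cos(p[2]),np.sin(p[2]);e=x[:2]-p[:2];print("tcp in case",c*e[0]+s*e[1],-s*e[0]+c*e[1])
```

```text
[0.55381035 0.03181063 0.15224573]
tip [[286.0, 183.0]] cone top [[287.0, 95.0]]
case outer corners z40 NL,NR,FR [[66.0, 208.0], [34.0, 448.0], [418.0, 454.0], [414.0, 564.0], [36.0, 557.0], [290.0, 212.0], [290.0, 452.0]]
tcp in case 0.018050276720386768 0.07382861216642005
```

View pics/c3.png

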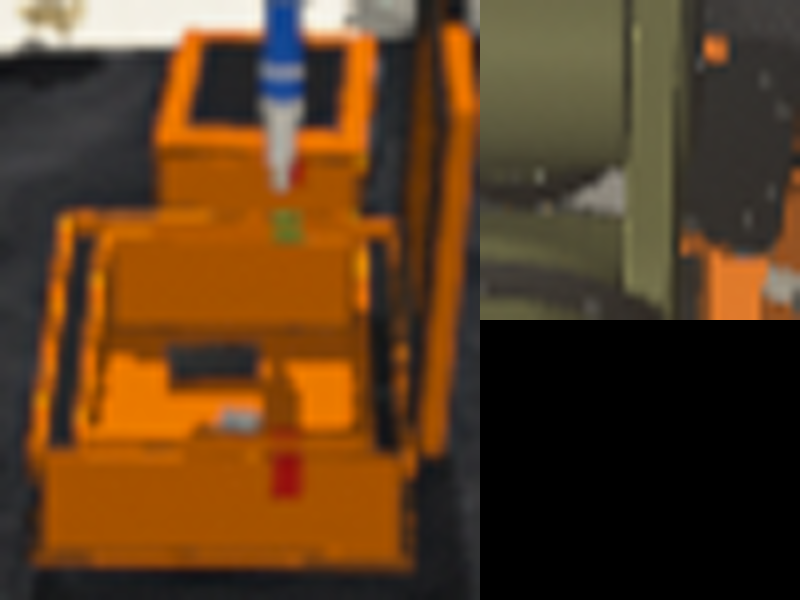

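The side crop shows the nib at (283,190), just above the green mark at (288,225). The case outline sits within 1 px of the fitted pose, with the same small shift as the pen, so the pose holds. Next I'll lower the nib between the lips and feel for the channel walls sideways.

>>> {"api": "jog_arm", "payload": {
  "commands": [
    [-1,-0.05,0.067,0,0,0,0],
    [-1,0,0,0.2,0,0,0],
    [-1,0,0,0.15,0,0,0],
    [-1,0,0,0.1,0,0,0],
    [-1,0,0,0,0,0,0]
  ],
  "squeeze": 50
}}

```text
clock: 8.48
tool_pos: [0.5558, 0.0342, 0.1331]
tcp_rot: [-0.0, 0.066, 0.998, -0.0]
contact_force: [-0.3, 0.0, 0.2]
grip_width: 0.0131
grasp_force: 50.0
```

>>> {"api": "jog_arm", "payload": {
  "commands": [
    [-1,0,0.03,0,0,0,0],
    [-1,0,0.03,0,0,0,0],
    [-1,0,0.02,0,0,0,0],
    [-1,0,0,0,0,0,0],
    [-1,0,0,0,0,0,0]
  ]
}}

```text
clock: 9.1
tool_pos: [0.5565, 0.0376, 0.1337]
tcp_rot: [0.0, 0.066, 0.998, 0.0]
contact_force: [0.2, -0.2, 0.9]
grip_width: 0.013
grasp_force: 50.0
```

>>> {"api": "jog_arm", "payload": {
  "commands": [
    [-1,0,-0.04,0,0,0,0],
    [-1,0,-0.06,0,0,0,0],
    [-1,0,-0.06,0,0,0,0],
    [-1,0,0,0,0,0,0],
    [-1,0,0,0,0,0,0]
  ]
}}

```text
clock: 9.72
tool_pos: [0.5555, 0.0311, 0.1334]
tcp_rot: [-0.0, 0.066, 0.998, 0.0]
contact_force: [0.7, 0.0, -0.4]
grip_width: 0.0136
grasp_force: 50.0
```

No wall contact yet, since the nib is only about 2 mm below the lips. I'll go 2.5 mm deeper and repeat.

>>> {"api": "jog_arm", "payload": {
  "commands": [
    [-1,0,0.08,0,0,0,0],
    [-1,0,0,0.06,0,0,0],
    [-1,0,0.05,0,0,0,0],
    [-1,0,0.05,0,0,0,0],
    [-1,0,0,0,0,0,0]
  ]
}}

```text
clock: 10.35
tool_pos: [0.5561, 0.0364, 0.1308]
tcp_rot: [-0.0, 0.066, 0.998, -0.002]
contact_force: [-1.2, -13.0, -1.4]
grip_width: 0.0136
grasp_force: 50.0
```

>>> {"api": "jog_arm", "payload": {
  "commands": [
    [-1,0,-0.06,0,0,0,0],
    [-1,0,-0.07,0,0,0,0],
    [-1,0,-0.07,0,0,0,0],
    [-1,0,0,0,0,0,0],
    [-1,0,0,0,0,0,0]
  ]
}}

```text
clock: 10.98
tool_pos: [0.5554, 0.0304, 0.1311]
tcp_rot: [0.0, 0.066, 0.998, 0.0]
contact_force: [-0.2, 1.2, -0.3]
grip_width: 0.0135
grasp_force: 50.0
```

Both walls are felt: 13 N at +4 mm and 1 N at -4 mm. The channel centre is therefore about 1.1 mm right of nominal. I'll centre the nib, press it in about 3 mm and draw down the left side.

>>> {"api": "jog_arm", "payload": {
  "commands": [
    [-1,-0.03,0.0725,0,0,0,0],
    [-1,0,0,0.06,0,0,0],
    [-1,0,0,0.055,0,0,0],
    [-1,0,0,0,0,0,0],
    [-1,0.122,0,0,0,0,0]
  ]
}}

```text
clock: 11.6
tool_pos: [0.5522, 0.0335, 0.1266]
tcp_rot: [0.0, 0.066, 0.998, -0.0]
contact_force: [1.6, -0.3, 1.2]
grip_width: 0.0133
grasp_force: 50.0
```

>>> {"api": "jog_arm", "payload": {
  "commands": [
    [-1,0.122,0,0,0,0,0],
    [-1,0.122,0,0,0,0,0],
    [-1,0.122,0,0,0,0,0],
    [-1,0.122,0,0,0,0,0],
    [-1,0.122,0,0,0,0,0]
  ]
}}

```text
clock: 12.22
tool_pos: [0.5276, 0.0369, 0.1265]
tcp_rot: [0.0, 0.066, 0.998, 0.0]
contact_force: [0.7, -0.8, 1.7]
grip_width: 0.0135
grasp_force: 50.0
```

>>> {"api": "jog_arm", "payload": {
  "commands": [
    [-1,0.122,0,0,0,0,0],
    [-1,0.122,0,0,0,0,0],
    [-1,0.122,0,0,0,0,0],
    [-1,0.122,0,0,0,0,0],
    [-1,0.122,0,0,0,0,0]
  ]
}}

```text
clock: 12.85
tool_pos: [0.5034, 0.0401, 0.1265]
tcp_rot: [0.0, 0.066, 0.998, -0.0]
contact_force: [0.9, -0.1, 1.3]
grip_width: 0.0134
grasp_force: 50.0
```

>>> {"api": "jog_arm", "payload": {
  "commands": [
    [-1,0.122,0,0,0,0,0],
    [-1,0.122,0,0,0,0,0],
    [-1,0.122,0,0,0,0,0],
    [-1,0.122,0,0,0,0,0],
    [-1,0,-0.127,0,0,0,0]
  ]
}}

```text
clock: 13.48
tool_pos: [0.4833, 0.0377, 0.1264]
tcp_rot: [-0.0, 0.066, 0.998, 0.0]
contact_force: [0.6, 1.7, 1.8]
grip_width: 0.0137
grasp_force: 50.0
```

>>> {"api": "jog_arm", "payload": {
  "commands": [
    [-1,0,-0.127,0,0,0,0],
    [-1,0,-0.127,0,0,0,0],
    [-1,0,-0.127,0,0,0,0],
    [-1,0,-0.127,0,0,0,0],
    [-1,0,-0.127,0,0,0,0]
  ]
}}

```text
clock: 14.1
tool_pos: [0.4803, 0.012, 0.1264]
tcp_rot: [-0.0, 0.066, 0.998, -0.0]
contact_force: [-0.1, 0.9, 1.5]
grip_width: 0.0138
grasp_force: 50.0
```

>>> {"api": "jog_arm", "payload": {
  "commands": [
    [-1,0,-0.1275,0,0,0,0],
    [-1,0,-0.1275,0,0,0,0],
    [-1,0,-0.1275,0,0,0,0],
    [-1,0,-0.1275,0,0,0,0],
    [-1,0,-0.1275,0,0,0,0]
  ]
}}

```text
clock: 14.72
tool_pos: [0.477, -0.0132, 0.1265]
tcp_rot: [0.0, 0.066, 0.998, 0.0]
contact_force: [0.2, 0.9, 1.7]
grip_width: 0.0137
grasp_force: 50.0
```

>>> {"api": "jog_arm", "payload": {
  "commands": [
    [-1,0,-0.1275,0,0,0,0],
    [-1,0,-0.1275,0,0,0,0],
    [-1,0,-0.1275,0,0,0,0],
    [-1,0,-0.1275,0,0,0,0],
    [-1,0,-0.1275,0,0,0,0]
  ]
}}

```text
clock: 15.35
tool_pos: [0.4736, -0.0385, 0.1264]
tcp_rot: [-0.0, 0.066, 0.998, -0.0]
contact_force: [0.1, 0.8, 2.0]
grip_width: 0.0132
grasp_force: 50.0
```

>>> {"api": "jog_arm", "payload": {
  "commands": [
    [-1,0,-0.1275,0,0,0,0],
    [-1,0,-0.1275,0,0,0,0],
    [-1,0,-0.1275,0,0,0,0],
    [-1,0,-0.1275,0,0,0,0],
    [-1,0,-0.1275,0,0,0,0]
  ]
}}

```text
clock: 15.98
tool_pos: [0.4702, -0.0638, 0.1265]
tcp_rot: [0.0, 0.066, 0.998, -0.0]
contact_force: [-0.3, 1.0, 1.7]
grip_width: 0.0133
grasp_force: 50.0
```

>>> {"api": "jog_arm", "payload": {
  "commands": [
    [-1,0,-0.1275,0,0,0,0],
    [-1,0,-0.1275,0,0,0,0],
    [-1,0,-0.1275,0,0,0,0],
    [-1,0,-0.1275,0,0,0,0],
    [-1,0,-0.1275,0,0,0,0]
  ]
}}

```text
clock: 16.6
tool_pos: [0.4669, -0.089, 0.1264]
tcp_rot: [-0.0, 0.066, 0.998, 0.0]
contact_force: [-0.4, 1.3, 1.5]
grip_width: 0.0134
grasp_force: 50.0
```

>>> {"api": "jog_arm", "payload": {
  "commands": [
    [-1,0,-0.1275,0,0,0,0],
    [-1,0,-0.1275,0,0,0,0],
    [-1,0,-0.1275,0,0,0,0],
    [-1,0,-0.1275,0,0,0,0],
    [-1,-0.122,0,0,0,0,0]
  ]
}}

```text
clock: 17.23
tool_pos: [0.4689, -0.11, 0.1264]
tcp_rot: [-0.0, 0.066, 0.998, -0.0]
contact_force: [-1.2, 0.2, 0.5]
grip_width: 0.0132
grasp_force: 50.0
```

>>> {"api": "jog_arm", "payload": {
  "commands": [
    [-1,-0.122,0,0,0,0,0],
    [-1,-0.122,0,0,0,0,0],
    [-1,-0.122,0,0,0,0,0],
    [-1,-0.122,0,0,0,0,0],
    [-1,-0.122,0,0,0,0,0]
  ]
}}

```text
clock: 17.85
tool_pos: [0.4936, -0.1128, 0.1264]
tcp_rot: [-0.0, 0.066, 0.998, -0.0]
contact_force: [-1.5, 0.5, 1.9]
grip_width: 0.0134
grasp_force: 50.0
```

>>> {"api": "jog_arm", "payload": {
  "commands": [
    [-1,-0.122,0,0,0,0,0],
    [-1,-0.122,0,0,0,0,0],
    [-1,-0.122,0,0,0,0,0],
    [-1,-0.122,0,0,0,0,0],
    [-1,-0.122,0,0,0,0,0]
  ]
}}

```text
clock: 18.48
tool_pos: [0.5178, -0.1161, 0.1265]
tcp_rot: [-0.0, 0.066, 0.998, -0.0]
contact_force: [-0.9, 0.2, 1.1]
grip_width: 0.0134
grasp_force: 50.0
```

>>> {"api": "jog_arm", "payload": {
  "commands": [
    [-1,-0.122,0,0,0,0,0],
    [-1,-0.122,0,0,0,0,0],
    [-1,-0.122,0,0,0,0,0],
    [-1,-0.122,0,0,0,0,0],
    [-1,0,0,0,0,0,0]
  ]
}}

```text
clock: 19.1
tool_pos: [0.5373, -0.1186, 0.1265]
tcp_rot: [0.0, 0.066, 0.998, -0.0]
contact_force: [0.3, -0.1, 1.0]
grip_width: 0.0133
grasp_force: 50.0
```

>>> {"api": "jog_arm", "payload": {
  "commands": [
    [-1,0,0,-0.2,0,0,0],
    [-1,0,0,-0.5,0,0,0],
    [-1,0,0,-0.6,0,0,0],
    [-1,0,0,-0.6,0,0,0],
    [-1,0,0,-0.45,0,0,0]
  ]
}}

```text
clock: 19.73
tool_pos: [0.5367, -0.1186, 0.222]
tcp_rot: [0.0, 0.066, 0.998, -0.0]
contact_force: [-0.6, -0.1, 0.0]
grip_width: 0.0132
grasp_force: 50.0
```

>>> {"api": "jog_arm", "payload": {
  "commands": [
    [-1,0.25,-0.7,0,0,0,0],
    [-1,0.25,-0.7,0,0,0,0],
    [-1,0.25,-0.7,0,0,0,0],
    [-1,0.25,-0.7,0,0,0,0],
    [-1,0.25,-0.7,0,0,0,0]
  ]
}}

```text
clock: 20.35
tool_pos: [0.4681, -0.2515, 0.2209]
tcp_rot: [0.0, 0.066, 0.998, -0.0]
contact_force: [-0.1, 0.1, -0.1]
grip_width: 0.0135
grasp_force: 50.0
```

>>> {"api": "jog_arm", "payload": {
  "commands": [
    [-1,0.25,-0.7,0,0,0,0],
    [-1,0.13,-0.27,0,0,0,0],
    [-1,0,0,0,0,0,0],
    [-1,0,0,0,0,0,0],
    [-1,0,0,0,0,0,0]
  ]
}}

```text
clock: 20.98
tool_pos: [0.449, -0.2865, 0.2205]
tcp_rot: [0.0, 0.065, 0.998, 0.0]
contact_force: [-0.0, -0.2, -0.7]
grip_width: 0.0136
grasp_force: 50.0
```

>>> {"api": "jog_arm", "payload": {
  "commands": [
    [-1,0,-0.017,0.4,0,0,0],
    [-1,0,0,0.7,0,0,0],
    [-1,0,0,0.6,0,0,0],
    [-1,0,0,0.3,0,0,0],
    [-1,0,0,0,0,0,0]
  ]
}}

```text
clock: 21.6
tool_pos: [0.4483, -0.2877, 0.1397]
tcp_rot: [-0.001, 0.066, 0.998, 0.0]
contact_force: [0.5, -0.4, -0.2]
grip_width: 0.0136
grasp_force: 50.0
```

>>> {"api": "jog_arm", "payload": {
  "commands": [
    [-1,0,0,0.3,0,0,0],
    [-1,0,0,0.3,0,0,0],
    [-1,0,0,0.25,0,0,0],
    [-1,0,0,0.15,0,0,0],
    [-1,0,0,0,0,0,0]
  ]
}}

```text
clock: 22.22
tool_pos: [0.4485, -0.2878, 0.1001]
tcp_rot: [-0.0, 0.066, 0.998, 0.0]
contact_force: [0.4, -0.4, 0.1]
grip_width: 0.0133
grasp_force: 50.0
```

The pen went into its hole without resistance. Releasing it and backing straight up.

>>> {"api": "jog_arm", "payload": {
  "commands": [
    [-0.5,0,0,0,0,0,0],
    [0,0,0,0,0,0,0],
    [0.6,0,0,0,0,0,0],
    [0.6,0,0,0,0,0,0],
    [0.6,0,0,0,0,0,0]
  ],
  "squeeze": 15
}}

```text
clock: 22.85
tool_pos: [0.4485, -0.2879, 0.1005]
tcp_rot: [0.0, 0.066, 0.998, -0.0]
contact_force: [-0.3, 0.7, 0.6]
grip_width: 0.06
grasp_force: 0.0
```

>>> {"api": "jog_arm", "payload": {
  "commands": [
    [0.6,0,0,-0.3,0,0,0],
    [0.6,0,0,-0.7,0,0,0],
    [0.6,0,0,-0.9,0,0,0],
    [0.6,0,0,-1,0,0,0],
    [0.6,0,0,-1,0,0,0]
  ]
}}

```text
clock: 23.48
tool_pos: [0.4484, -0.2878, 0.2587]
tcp_rot: [0.0, 0.066, 0.998, -0.0]
contact_force: [-0.2, 0.3, 0.2]
grip_width: 0.0756
grasp_force: 0.0
```

Run:
```python
from h import *
st=arm.read_state();x=st["tool_pos"];print(x)
s=arm.camera("side");cv2.imwrite("pics/s4.png",s)
cv2.imwrite("pics/c4.png",cv2.resize(s[100:300,200:400],None,fx=3,fy=3,interpolation=cv2.INTER_CUBIC))
p=(.5258,-.0401,-.132);c,q=np.cos(p[2]),np.sin(p[2]);e=x[:2]-p[:2]
print("to behind lid (100,0): tool dx,dy units",-(.1-(c*e[0]+q*e[1]))/.04,(0-(-q*e[0]+c*e[1]))/.04)
th=np.concatenate([[1.6],np.linspace(1.55,0.0,32)])
r=95;X=60-r*np.cos(th)+8.5*np.sin(th)+10;Z=40+r*np.sin(th)+8.5*np.cos(th)+19
print(X[0],Z[0]);print(np.c_[th[1:],-np.diff(X)/40,-np.diff(Z)/40].round(3).tolist())
```

```text
[ 0.44837754 -0.28779731  0.25872554]
to behind lid (100,0): tool dx,dy units -3.603693826793666 6.393315355637425
81.27033024447523 153.71129634938202
[[1.55, 0.119, -0.011], [1.5, 0.119, -0.005], [1.45, 0.119, 0.001], [1.4, 0.119, 0.007], [1.35, 0.119, 0.013], [1.3, 0.118, 0.019], [1.25, 0.117, 0.024], [1.2, 0.115, 0.03], [1.15, 0.114, 0.036], [1.1, 0.112, 0.042], [1.05, 0.109, 0.047], [1.0, 0.107, 0.053], [0.95, 0.104, 0.058], [0.9, 0.101, 0.063], [0.85, 0.098, 0.068], [0.8, 0.094, 0.073], [0.75, 0.091, 0.077], [0.7, 0.087, 0.082], [0.65, 0.082, 0.086], [0.6, 0.078, 0.09], [0.55, 0.073, 0.094], [0.5, 0.069, 0.097], [0.45, 0.064, 0.101], [0.4, 0.059, 0.104], [0.35, 0.053, 0.107], [0.3, 0.048, 0.109], [0.25, 0.042, 0.111], [0.2, 0.037, 0.113], [0.15, 0.031, 0.115], [0.1, 0.025, 0.116], [0.05, 0.019, 0.118], [0.0, 0.014, 0.118]]
```

View pics/c4.png

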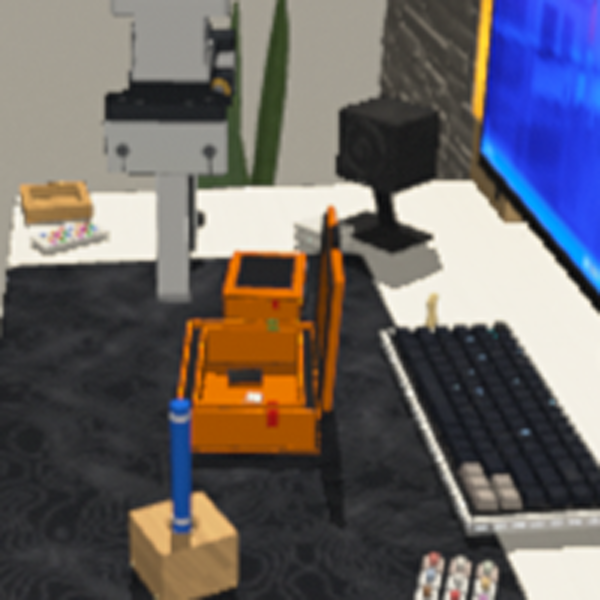

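The pen stands upright in its stand at (180,460) in the crop, and the lid is upright at (330,320). Moving behind the lid with the fingers closed.

>>> {"api": "jog_arm", "payload": {
  "commands": [
    [-1,-0.45,0.8,0,0,0,0],
    [-1,-0.45,0.8,0,0,0,0],
    [-1,-0.45,0.8,0,0,0,0],
    [-1,-0.45,0.8,0,0,0,0],
    [-1,-0.45,0.8,0,0,0,0]
  ]
}}

```text
clock: 24.15
tool_pos: [0.5594, -0.1401, 0.2572]
tcp_rot: [0.0, 0.066, 0.998, -0.0]
contact_force: [0.0, -0.5, 1.4]
grip_width: 0.0285
grasp_force: 0.0
```

>>> {"api": "jog_arm", "payload": {
  "commands": [
    [-1,-0.45,0.8,0,0,0,0],
    [-1,-0.45,0.8,0,0,0,0],
    [-1,-0.45,0.8,0,0,0,0],
    [-1,0,0,0,0,0,0],
    [-1,0,0,0,0,0,0]
  ]
}}

```text
clock: 24.78
tool_pos: [0.6247, -0.0535, 0.2568]
tcp_rot: [0.0, 0.066, 0.998, -0.0]
contact_force: [-0.2, 0.4, -0.0]
grip_width: 0.0005
grasp_force: 0.0
```

>>> {"api": "jog_arm", "payload": {
  "commands": [
    [-1,0,0,0.6,0,0,0],
    [-1,0,0,0.7,0,0,0],
    [-1,0,0,0.7,0,0,0],
    [-1,0,0,0.6,0,0,0],
    [-1,0,0,0,0,0,0]
  ]
}}

```text
clock: 25.4
tool_pos: [0.624, -0.054, 0.1514]
tcp_rot: [-0.001, 0.067, 0.998, 0.0]
contact_force: [-0.2, 0.7, 0.9]
grip_width: 0.0003
grasp_force: 0.0
```

>>> {"api": "jog_arm", "payload": {
  "commands": [
    [-1,0.12,0,0,0,0,0],
    [-1,0.12,0,0,0,0,0],
    [-1,0.12,0,0,0,0,0],
    [-1,0.11,0,0,0,0,0],
    [-1,0.119,0,-0.01,0,0,0]
  ]
}}

```text
clock: 26.02
tool_pos: [0.6015, -0.05, 0.1532]
tcp_rot: [0.0, 0.066, 0.998, -0.0]
contact_force: [1.9, 0.0, 1.4]
grip_width: 0.0002
grasp_force: 0.9
```

>>> {"api": "jog_arm", "payload": {
  "commands": [
    [-1,0.119,0,-0.005,0,0,0],
    [-1,0.119,0,0,0,0,0],
    [-1,0.119,0,0.007,0,0,0],
    [-1,0.119,0,0.013,0,0,0],
    [-1,0.118,0,0.019,0,0,0]
  ]
}}

```text
clock: 26.65
tool_pos: [0.5778, -0.0468, 0.1514]
tcp_rot: [-0.0, 0.066, 0.998, 0.0]
contact_force: [1.1, -0.1, 2.1]
grip_width: 0.0004
grasp_force: 0.9
```

>>> {"api": "jog_arm", "payload": {
  "commands": [
    [-1,0.117,0,0.024,0,0,0],
    [-1,0.115,0,0.03,0,0,0],
    [-1,0.114,0,0.036,0,0,0],
    [-1,0.112,0,0.042,0,0,0],
    [-1,0.109,0,0.047,0,0,0]
  ]
}}

```text
clock: 27.28
tool_pos: [0.5553, -0.0438, 0.1442]
tcp_rot: [-0.0, 0.066, 0.998, 0.0]
contact_force: [0.8, 0.6, 2.0]
grip_width: 0.0002
grasp_force: 0.8
```

>>> {"api": "jog_arm", "payload": {
  "commands": [
    [-1,0.107,0,0.053,0,0,0],
    [-1,0.104,0,0.058,0,0,0],
    [-1,0.101,0,0.063,0,0,0],
    [-1,0.098,0,0.068,0,0,0],
    [-1,0.094,0,0.073,0,0,0]
  ]
}}

```text
clock: 27.9
tool_pos: [0.5353, -0.0412, 0.1315]
tcp_rot: [-0.0, 0.066, 0.998, -0.0]
contact_force: [-0.3, -0.1, 1.5]
grip_width: 0.0004
grasp_force: 0.7
```

>>> {"api": "jog_arm", "payload": {
  "commands": [
    [-1,0.091,0,0.077,0,0,0],
    [-1,0.087,0,0.082,0,0,0],
    [-1,0.082,0,0.086,0,0,0],
    [-1,0.078,0,0.09,0,0,0],
    [-1,0.073,0,0.094,0,0,0]
  ]
}}

```text
clock: 28.52
tool_pos: [0.5191, -0.039, 0.1143]
tcp_rot: [-0.0, 0.066, 0.998, -0.0]
contact_force: [0.6, 0.7, 1.6]
grip_width: 0.0005
grasp_force: 0.6
```

>>> {"api": "jog_arm", "payload": {
  "commands": [
    [-1,0.069,0,0.097,0,0,0],
    [-1,0.064,0,0.101,0,0,0],
    [-1,0.059,0,0.104,0,0,0],
    [-1,0.053,0,0.107,0,0,0],
    [-1,0.048,0,0.109,0,0,0]
  ]
}}

```text
clock: 29.15
tool_pos: [0.5076, -0.0375, 0.0935]
tcp_rot: [-0.0, 0.066, 0.998, 0.0]
contact_force: [-0.6, 0.4, 1.2]
grip_width: 0.0001
grasp_force: 0.6
```

>>> {"api": "jog_arm", "payload": {
  "commands": [
    [-1,0.042,0,0.11,0,0,0],
    [-1,0.037,0,0.11,0,0,0],
    [-1,0.031,0,0.11,0,0,0],
    [-1,0.025,0,0.1,0,0,0],
    [-1,0.02,0,0.08,0,0,0]
  ]
}}

```text
clock: 29.78
tool_pos: [0.5016, -0.0367, 0.0732]
tcp_rot: [0.0, 0.066, 0.998, -0.0]
contact_force: [1.8, -0.7, 1.1]
grip_width: 0.0006
grasp_force: 0.5
```

>>> {"api": "jog_arm", "payload": {
  "commands": [
    [-1,0.01,0,0.05,0,0,0],
    [-1,0,0,0.04,0,0,0],
    [-1,0,0,0.03,0,0,0],
    [-1,0,0,0.02,0,0,0],
    [-1,0,0,0,0,0,0]
  ]
}}

```text
clock: 30.4
tool_pos: [0.5012, -0.0367, 0.0678]
tcp_rot: [0.0, 0.066, 0.998, -0.0]
contact_force: [-0.5, -0.3, 1.2]
grip_width: 0.0005
grasp_force: 0.0
```

>>> {"api": "jog_arm", "payload": {
  "commands": [
    [-1,0,0,0.015,0,0,0],
    [-1,0,0,0.015,0,0,0],
    [-1,0,0,0,0,0,0],
    [-1,0,0,0,0,0,0],
    [-1,0,0,0,0,0,0]
  ]
}}

```text
clock: 31.02
tool_pos: [0.5013, -0.0367, 0.0676]
tcp_rot: [0.0, 0.066, 0.998, -0.0]
contact_force: [-5.2, 0.8, 13.2]
grip_width: 0.0007
grasp_force: 6.8
```

It stops hard at exactly the closed height, with 13 N. Backing off to check.

>>> {"api": "jog_arm", "payload": {
  "commands": [
    [-1,0,0,-0.1,0,0,0],
    [-1,0,0,-0.5,0,0,0],
    [-1,0,0,-1,0,0,0],
    [-1,0,0,-1,0,0,0],
    [-1,0,0,-1,0,0,0]
  ]
}}

```text
clock: 31.65
tool_pos: [0.501, -0.0366, 0.212]
tcp_rot: [0.0, 0.066, 0.998, 0.0]
contact_force: [0.2, 1.0, 0.1]
grip_width: 0.0003
grasp_force: 0.0
```

>>> {"api": "jog_arm", "payload": {
  "commands": [
    [-1,0.5,0.5,-0.3,0,0,0],
    [-1,0.5,0.8,0,0,0,0],
    [-1,0.3,0.8,0,0,0,0],
    [-1,0,0.8,0,0,0,0],
    [-1,0,0,0,0,0,0]
  ]
}}

```text
clock: 32.28
tool_pos: [0.4648, 0.0865, 0.2226]
tcp_rot: [0.0, 0.065, 0.998, 0.0]
contact_force: [-0.3, 0.8, 0.0]
grip_width: 0.0007
grasp_force: 0.0
```

Run:
```python
from h import *
s=arm.camera("side");cv2.imwrite("pics/s5.png",s)
cv2.imwrite("pics/c5.png",cv2.resize(s[150:350,200:400],None,fx=3,fy=3,interpolation=cv2.INTER_CUBIC))
```

```text
(no output)
```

View pics/c5.png

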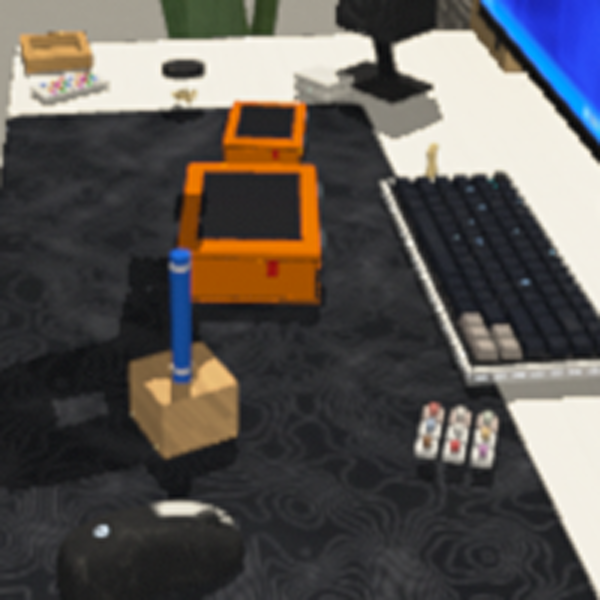

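The lid lies flat and closed at (255,205), the pen stands upright in its stand at (180,315), and the other things haven't moved.

```bash
python3 -c "
from station import arm
print(arm.close_job())"
```

```text
the job is handed in; nothing more can be done
None
```

I drew the pen along the channel from the green mark to the red at about 4 cm/s with 1–2 N on the nib, put it back upright in its stand, closed the lid fully, and handed the job in at about 32 s; while first locating the channel, the nib pressed its side wall once with 13 N.

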